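# Index the bead carousel, lock it with its pin and tip the beads down the chute

### The arm

A 6-joint arm with a two-finger parallel gripper is mounted at the origin on the work surface. World frame = base frame: x ahead of the robot, y to its left, z up, the work surface at z = 0. Lengths are in mm, angles in rad, forces in N, time in s.
With the tool pointing down it reaches from about 400 to 925 mm from the base axis. Payload 12.5 kg.
Tool frame: the origin (TCP) lies at the very end of the fingers, on their centre line; the grasp point (between the pads) lies env.grip_point_offset behind it (env.grip_point_offset is the distance from the TCP to the grasp point, in mm); y points along the fingers, z is the direction in which the jaws open and shut, and the axes are right-handed (so a half turn about y gives the same grasp; the last joint's range is limited). The gripper opens to 95 mm and grips with 3 to 60 N. Pads are 20 mm wide; open, the fingers measure 119 mm over their backs; the gripper's body (75 mm by 180 mm) begins 59 mm behind the grasp point.
Start: joints at [1.008, 0.491, 1.559, -0, 1.092, -0.106], TCP at [275.661, 560.944, 214.661] pointing down, gripper open.
Joint ranges: [-3.1, 3.1], [-0.84, 2.19], [0.05, 2.79], [-1.13, 4.28], [0.06, 2.93], [-2.69, 2.69]. Speed limits (rad/s): [2.22, 2.22, 2.79, 3.14, 3.14, 3.14].

### API

Orientations are given as [roll, pitch, yaw] about the fixed x, y, z axes, in that order (R = Rz(yaw) Ry(pitch) Rx(roll)).
In Python, from cell import readout, read_camera, env, nets gives the robot as it stands.
- The arm moves only by the tool apply_moves, never from a script. Its argument "increments" is a list of rows, each a list of 3 entries, a list of its own where there are three numbers: the shift along the tool's x, y, z in cm, then the turn, a rotation vector about the tool's x, y, z in degrees, then the finger opening in cm, from 0 to 9.51. A call has exactly 5 rows; each row shifts and turns the pose as measured when the row begins, along the tool's axes as they then stand; what a row does not reach is not made up. A row lasts 1/8 s, in which the tool goes at most 62.5 mm and 10.7 degrees, less where a joint would pass 70% of its speed; a pose out of reach is approached as far as the arm can. A call with a gripper value outside its range is refused whole. The fingers move at their own pace and stop on an object; the grip force is fixed at half the most. Time passes only in rows, so rows that do not move let the fingers close, or fill a call up. It gives the time, the measured TCP pose, the force and the opening at its end, in the units of the state.
- readout.state(): the state, without advancing time (a new reading comes with each control period).
- read_camera(name): name is "scene" or "top" or "wrist"; returns a dict with "img" (384x512x3 uint8, red, green, blue), "vfov" (degrees; the focal length in pixels is half the picture's height over the tangent of half this angle, whatever the lens; pixels are square), "cx", "cy" (the principal point, pixels), "rvec" (rotation vector, rad) and "tvec" (3), from world to camera coordinates, as OpenCV has them; the wrist camera has in their place "mount" (4x4, takes a point from camera to tool coordinates, whose origin is the TCP and whose axes are the tool frame's). Camera axes: x right, y down, z forward; pixel columns grow to the right and rows downward; lengths in mm; the calibration is good to about 2 mm. A picture is of the moment at which its call begins: read the wrist's pose just before it. There is no depth.
- env.job_done(): hands the job in, once; it reports no verdict.
Trained networks look in a picture, given as the dict that the camera call returned (one of the last four; its "shot" number tells which), for a name from the list of things; names that differ only in an ending like _2 or _b are one class to them, and where a whole thing is asked for, a point or a joint stands for the part that bears it (a point fixed in the world has none). Each returns a list of dicts, best first, with "confidence" (0 to 1); they miss things now and then, are a little off and sometimes report something else, mostly with a low value. They report only what shows in the picture. A call takes as long as a camera call. They do not tell look-alikes from the thing itself.
- nets.look_for(picture, thing): "point" ([x, y, z] in mm, in the coordinates of the camera as it stood for that picture, good to about 4 mm: the middle of the surface that is visible of it).
- nets.mark_of(picture, thing): "point" ([x, y, z] in mm, in the coordinates of the camera as it stood for that picture, good to about 4 mm: a listed point, or the origin of a listed thing).
The state is a dict: "t": time; "joints": joint angles; "qvel": joint speeds; "tau": joint torques, N m; "eef_pos": TCP position; "tcp_rot": TCP orientation; "ft_force": force on the tool from outside, world axes, zero at the start; "moment": the same for the moment, N m; "opening": opening from 0.0 (shut) to 1.0 (fully open).
Only numpy, scipy, OpenCV 4.12 (cv2) and the standard library are available. Lean on these libraries where they do the work, as an engineer would, in place of code of your own. Each camera call takes 0.05 s, during which the arm holds its last target. There are 200 camera calls.

### The job

Turn the turntable so that its one empty tin sits under the chute, then take the loose locking pin from the sloping block and push it fully home down through the tongue and the turntable's lug so that the table is locked. Then tip all five beads from the scoop into the chute's mouth so that they end in that tin, without touching the beads with the fingers, and set the scoop upright back on the bench; leave the jar, steel cube and cone where they are.

Things in the scene. Friction and masses are not known exactly. Their poses are not given: they have to be found in the camera images.
- stand: Fixed stand carrying turntable, chute and tongue. Origin: on the bench on the turntable's axis; z up; the chute runs outwards along +y. Chute of sheet aluminium: innermost wall (baffle) 64 mm from the axis; outlet box 52 mm wide, z 66 to 128 mm; ramp floor 46 mm wide rising at 40 deg from (y 100, z 70) to (y 225, z 175) mm; back wall at y 227 up to z 211 mm.
- carousel (a joint): Angle of the turntable about its vertical axis (rad), counter-clockwise from above. At 0 the empty tin points along the stand's +x; it is under the chute at pi/2 (plus or minus whole turns). Free over more than a turn either way up to 7 rad; light friction (0.08 N m); stays where left. A plywood disc of radius 130 mm, top 30 mm above the bench, with five square tins every 72 deg.
- empty_tin (a point): Centre of the inner floor of the only empty tin (the other four hold stock), 86 mm from the axis, 33 mm above the bench. x points outwards along the tin's centre line, z up. All tins: outside 66 x 66 mm, wall 3 mm, rims 62 mm above the bench.
- peg0 (a point): Grip point, 20 mm below the top, of one of five equal upright round steel finger pegs for turning the table: 12 mm diameter, 42 mm from the axis, every 72 deg, each half-way between two tins (36 deg from their centre lines); tops 105 mm above the bench. This peg is 36 deg counter-clockwise of the empty tin.
- outlet (a point): Centre of the chute's open lower end, 86 mm from the turntable's axis, 66 mm above the bench, where the beads drop out. Axes as the stand's.
- hopper (a point): Point on the ramp floor under the middle of the chute's open mouth, 180 mm from the axis, 138 mm above the bench. Axes as the stand's (+y outwards, up the ramp). The mouth lies between y 140 and 225 mm of the stand's frame; side walls stand 26 mm off the ramp, above them flared wings widen it to 88 mm; wing tips reach z 215 mm.
- tongue_hole (a point): Centre of the 11 mm square hole in the stand's steel tongue, at its top face 43 mm above the bench, 150 mm from the axis, at 162 deg counter-clockwise from the stand's +x. Axes as the stand's. Tongue: 34 mm wide, 8 mm thick, from 132 to 198 mm from the axis. A lug's hole is under it whenever a tin is exactly under the chute.
- lug (a point): Centre of the 11 mm square through hole, at the lug's top face (30 mm above the bench), of the empty tin's lug. Each of the five tins has such a steel lug, 10 mm thick, beyond it on its centre line, hole 150 mm from the axis; the lugs pass 5 mm under the tongue. With the empty tin under the chute it is the next tin's lug that lies under the tongue.
- pin: Loose steel locking pin. Origin at its tip, z along it towards the head. Shank 8 mm diameter, 32 mm long, conical over the first 6 mm; head a plain cylinder of 16 mm diameter from 32 to 68 mm along z. Starts in the wooden block's sloping hole, head resting on the block, leaning about 35 deg from vertical. Fully home in the tongue, its tip is 11 mm above the bench.
- block_hole (a point): Mouth of the square hole (9.5 mm wide, right through) in the fixed wooden pin block, centre of its sloping top face (76 x 50 mm, 26 mm thick), 45 mm above the bench. Axes as the block's: z up; the hole's axis, out of the block, is (-sin 32 deg, 0, cos 32 deg).
- scoop: Loose aluminium scoop, about 160 g. Origin: centre of its floor's underside; x to the spout, z up. Floor 62 x 54 mm, 3 mm thick; walls 30 mm high; from x 31 mm the floor ramps up at 18 deg to the open spout edge at x 63, z 13 mm. Inside width 48 mm. Handle: upright square wooden post 16 x 16 mm at x -39 mm, y 0, top at z 80 mm. Tipped 45 deg spout down it empties.
- jar: Bystander: amber jar with black cap, 56 mm diameter, 110 mm high; origin at its underside.
- doming_block: Bystander: steel cube of 50 mm; origin at its underside.
- mandrel: Bystander: slim upright steel cone, 170 mm high, foot 48 mm diameter; origin at its underside.
- bead0_center (a point): Centre of loose brass bead 1 of 5: a 14 mm ball, 12 g, lying in the scoop at the start.
- bead1_center (a point): Centre of loose brass bead 2 of 5: a 14 mm ball, 12 g, lying in the scoop at the start.
- bead2_center (a point): Centre of loose brass bead 3 of 5: a 14 mm ball, 12 g, lying in the scoop at the start.
- bead3_center (a point): Centre of loose brass bead 4 of 5: a 14 mm ball, 12 g, lying in the scoop at the start.
- bead4_center (a point): Centre of loose brass bead 5 of 5: a 14 mm ball, 12 g, lying in the scoop at the start.
Mind the look-alikes: they are no part of the job. What is shaped like the scoop but blue is not meant.

How it is judged (in metres and radians):
On the way, in this order (a step that is already met when the one before it is completed fails the run):
1. the empty tin is under the chute's outlet (horizontal distance between empty_tin and outlet below 0.012 m), for 0.2 s.
2. the pin stands home through tongue and lug, the empty tin under the chute (horizontal distance between empty_tin and outlet below 0.012 m and horizontal distance between pin and tongue_hole below 0.006 m and height (world z) of pin below 0.018 m and angle between pin's own z axis and vertical below 0.2 rad), for 0.2 s.
3. beads go into the chute (distance between any of bead0_center, bead1_center, bead2_center, bead3_center, bead4_center and hopper below 0.05 m).
At the end, for the whole second after the job is handed in: All five beads lie in the formerly empty tin, below its rim; the tin is within 12 mm of straight under the outlet; the pin's tip is below 18 mm, within 6 mm of the tongue hole's axis, within 0.2 rad of upright; the scoop stands upright (0.1 rad) on the bench; all at rest (all of step 2 and x of bead0_center in the frame of empty_tin between -0.032 and 0.032 m and y of bead0_center in the frame of empty_tin between -0.032 and 0.032 m and z of bead0_center in the frame of empty_tin between 0 and 0.029 m and x of bead1_center in the frame of empty_tin between -0.032 and 0.032 m and y of bead1_center in the frame of empty_tin between -0.032 and 0.032 m and z of bead1_center in the frame of empty_tin between 0 and 0.029 m and x of bead2_center in the frame of empty_tin between -0.032 and 0.032 m and y of bead2_center in the frame of empty_tin between -0.032 and 0.032 m and z of bead2_center in the frame of empty_tin between 0 and 0.029 m and x of bead3_center in the frame of empty_tin between -0.032 and 0.032 m and y of bead3_center in the frame of empty_tin between -0.032 and 0.032 m and z of bead3_center in the frame of empty_tin between 0 and 0.029 m and x of bead4_center in the frame of empty_tin between -0.032 and 0.032 m and y of bead4_center in the frame of empty_tin between -0.032 and 0.032 m and z of bead4_center in the frame of empty_tin between 0 and 0.029 m and height (world z) of scoop between -0.004 and 0.008 m and angle between scoop's own z axis and vertical below 0.1 rad and linear speed of each of scoop, pin below 0.03 m/s and linear speed of each of bead0, bead1, bead2, bead3, bead4 below 0.1 m/s); the robot touches nothing.
It fails at once if the jar is moved by more than 30 mm (distance of jar from where it was at the start of the episode above 0.03 m).
It fails at once if the doming_block is moved by more than 30 mm (distance of doming_block from where it was at the start of the episode above 0.03 m).
It fails at once if the mandrel is moved by more than 30 mm (distance of mandrel from where it was at the start of the episode above 0.03 m).
It fails at once if the fingers touch a bead (contact force between the fingers and bead0 above 0.3 N or contact force between the fingers and bead1 above 0.3 N or contact force between the fingers and bead2 above 0.3 N or contact force between the fingers and bead3 above 0.3 N or contact force between the fingers and bead4 above 0.3 N).
It also fails if it takes over 72 s, if anything falls off the work surface, if the arm or the gripper's body presses on something with over 40 N, if the wrist force passes 120 N, or if a joint passes its speed limit or range.

## Working session

There is one attempt and no reset: what is moved stays moved. The work goes in short steps, Python scripts to look and compute and a tool call to move; the robot and the scene stay as the last step left them, time stands still between calls to the robot, and variables do not carry over. Pictures are saved under pics/ and viewed, about 8 in all and at most 12, crops included, and the job is handed in when it is done.

Besides the shell and the picture viewer there is one more tool, called as name(argument=value, ...), one argument or row to a line, values as JSON. apply_moves: Moves the arm, as the interface text tells. Its arguments: {"type":"object","properties":{"increments":{"type":"array"}},"required":["increments"]}

```bash
mkdir -p pics; ls; cat > h.py <<'E'
import numpy as np,cv2
from cell import readout,read_camera,env,nets
from scipy.spatial.transform import Rotation as R
def toolT():
    s=readout.state();T=np.eye(4);T[:3,:3]=R.from_euler('xyz',s['tcp_rot']).as_matrix();T[:3,3]=s['eef_pos'];return T
def camT(name):
    T0=toolT();p=read_camera(name)
    if 'mount' in p: T=T0@np.array(p['mount'])
    else:
        T=np.eye(4);M=cv2.Rodrigues(np.array(p['rvec'],float))[0];T[:3,:3]=M.T;T[:3,3]=-M.T@np.array(p['tvec'],float).ravel()
    return p,T
def K(p):
    f=192/np.tan(np.radians(p['vfov'])/2);return np.array([[f,0,p['cx']],[0,f,p['cy']],[0,0,1]])
def w(T,pt): return T[:3,:3]@np.array(pt)+T[:3,3]
def px(p,T,X):
    c=np.linalg.inv(T);q=K(p)@(c[:3,:3]@np.array(X,float)+c[:3,3]);return q[:2]/q[2]
def ray(p,T,uv,z):
    d=T[:3,:3]@np.linalg.inv(K(p))@np.array([uv[0],uv[1],1.]);return T[:3,3]+d*(z-T[2,3])/d[2]
def find(p,T,names,k=3,f='mark_of'):
    for n in names:
        for r in getattr(nets,f)(p,n)[:k]:
            X=w(T,r['point']);print(f[:4],n,round(r['confidence'],2),X.round(0),'px',px(p,T,X).round(0))
def save(p,n,crop=None,s=1):
    i=p['img'][:,:,::-1]
    if crop: i=i[crop[1]:crop[3],crop[0]:crop[2]]
    cv2.imwrite('pics/'+n,cv2.resize(i,None,fx=s,fy=s,interpolation=cv2.INTER_CUBIC))
E
python3 - <<'E'
from h import *
print(readout.state(),env.grip_point_offset)
N=['stand','empty_tin','peg0','outlet','hopper','tongue_hole','lug','pin','block_hole','scoop','jar','doming_block','mandrel','bead0_center']
for c in ['top','scene']:
    p,T=camT(c);save(p,c+'.png',None,1.5);print(c,T[:3,3]);find(p,T,N)
E
```

```text
pics
{'t': 0.0, 'joints': array([ 1.00839061e+00,  4.91592877e-01,  1.55945964e+00,  4.57743330e-05,
        1.09167300e+00, -1.05582911e-01]), 'qvel': array([-0.00015983,  0.00106354, -0.00085367,  0.00010228, -0.00028753,
        0.00088776]), 'tau': array([ 2.19750822e-03, -6.12652659e+01, -2.58177084e+01,  6.93114591e-02,
        4.82737343e-02, -1.89269936e-04]), 'eef_pos': array([275.5181594 , 560.72694882, 214.03753389]), 'tcp_rot': array([-1.57191861e+00,  1.59759557e-04, -4.56844018e-01]), 'ft_force': array([ 0.46584908, -0.26173328,  0.04519853]), 'moment': array([ 0.02972414, -0.03155254,  0.03578773]), 'opening': 1.0029632713178254} 18.8
top [ 352.70891625    3.41351991 1412.8070943 ]
mark stand 0.96 [572. -95.  -4.] px [282. 188.]
mark empty_tin 0.91 [ 542. -176.   27.] px [308. 196.]
mark peg0 0.74 [ 584. -135.   89.] px [297. 181.]
mark outlet 0.55 [574.  -8.  65.] px [257. 184.]
mark hopper 0.93 [587.  80. 140.] px [228. 174.]
mark tongue_hole 0.95 [435. -35.  42.] px [264. 228.]
mark lug 0.94 [ 518. -239.   29.] px [327. 204.]
mark pin 0.47 [ 397. -318.   20.] px [35
[... 691 characters left out ...]
t 0.83 [571.  -8.  64.] px [260. 209.]
mark hopper 0.89 [587.  85. 139.] px [284. 210.]
mark hopper 0.73 [ 583. -138.   83.] px [224. 196.]
mark tongue_hole 0.87 [431. -35.  43.] px [268. 181.]
mark lug 0.62 [ 517. -241.   30.] px [208. 182.]
mark pin 0.41 [ 395. -314.   19.] px [207. 155.]
mark block_hole 0.69 [ 404. -301.   47.] px [208. 153.]
mark scoop 0.79 [421. 462.  -0.] px [400. 231.]
mark scoop 0.63 [543. 342.  -1.] px [357. 248.]
mark scoop 0.19 [ 403. -300.   46.] px [208. 153.]
mark jar 0.68 [359. 171.   3.] px [326. 191.]
mark jar 0.41 [ 651. -375.   -1.] px [160. 201.]
mark doming_block 0.77 [ 651. -370.    5.] px [161. 201.]
mark mandrel 0.51 [ 420. -458.   -3.] px [173. 152.]
```

View pics/top.png

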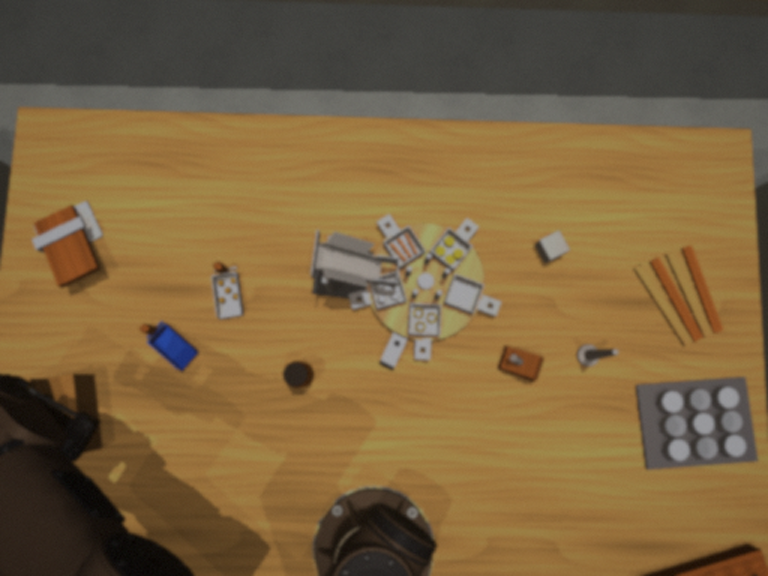

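View pics/scene.png

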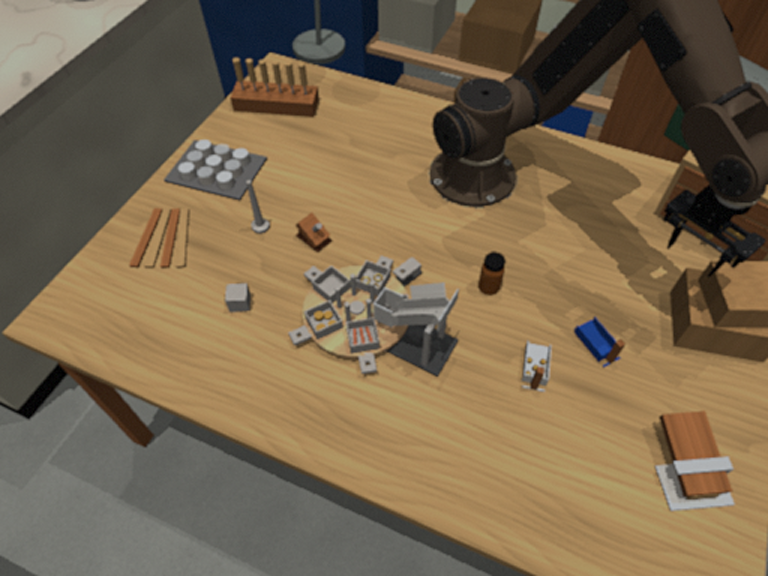

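The top view shows the aluminium scoop with beads at (152,196) and the blue look-alike at (115,230). The turntable is at (284,188), with the empty tin at (308,196), the chute on its left at (235,178), the tongue at (262,233) and the pin block at (347,242). The cone stands at about (395,236), the cube at (368,164) and the jar at (198,250). The scene view agrees: the brass beads are in the grey scoop at (357,240), and the blue one at (400,230) is empty, so the grey one is meant. I'm moving over the turntable now.

apply_moves(
  increments=[
    [[4,-1.5,-3.1],[0,-10,0],9],
    [[3.4,-1.5,-3.7],[0,-10,0],9],
    [[2.7,-1.5,-4.3],[0,-6.2,0],9],
    [[2.2,-1.5,-4.5],[0,0,0],9],
    [[2.2,-1.5,-4.5],[0,0,0],9],
  ],
)

```text
t: 2.12
eef_pos: [389.8, 331.6, 290.4]
tcp_rot: [-1.572, 0.001, 0.02]
ft_force: [1.3, 0.1, 0.4]
opening: 0.948
```

apply_moves(
  increments=[
    [[2.4,-1,-5],[0,0,0],9],
    [[2.4,-1,-5],[0,0,0],9],
    [[2.4,0,-5],[0,0,0],9],
    [[2.4,0,-5],[0,0,0],9],
    [[2.4,0,-5],[0,0,0],9],
  ],
)

```text
t: 2.75
eef_pos: [518.1, 75.9, 313.8]
tcp_rot: [-1.571, -0.004, 0.021]
ft_force: [0.2, 0.8, -0.4]
opening: 0.946
```

apply_moves(
  increments=[
    [[0.5,0,-5],[0,1.2,0],9],
    [[0.5,0,-5],[0,0,0],9],
    [[0.5,0,-5],[0,0,0],9],
    [[0.5,0,-3],[0,0,0],9],
    [[0,0,0],[0,0,0],9],
  ],
)

```text
t: 3.38
eef_pos: [540.1, -113.6, 313.6]
tcp_rot: [-1.571, -0.005, -0.005]
ft_force: [0.1, 0.2, 0.5]
opening: 0.948
```

```bash
python3 - <<'E'
from h import *
p,T=camT('wrist');print(np.array(p['mount']).round(2),p['vfov'],T.round(2));save(p,'w1.png',None,1.5)
find(p,T,['stand','empty_tin','peg0','outlet','hopper','tongue_hole','lug'],1)
print(readout.state()['eef_pos'])
E
```

```text
[[   0.      0.96    0.26  -73.61]
 [   0.     -0.26    0.96 -169.64]
 [   1.     -0.     -0.     -1.32]
 [   0.      0.      0.      1.  ]] 61.439083908072654 [[ 1.0000e-02  9.6000e-01  2.7000e-01  4.6566e+02]
 [ 1.0000e+00 -1.0000e-02 -0.0000e+00 -1.1454e+02]
 [-0.0000e+00  2.7000e-01 -9.6000e-01  4.8283e+02]
 [ 0.0000e+00  0.0000e+00  0.0000e+00  1.0000e+00]]
mark stand 0.67 [ 391. -318.   15.] px [99. 46.]
mark empty_tin 0.9 [ 542. -179.   34.] px [207. 160.]
mark peg0 0.74 [ 398. -299.   45.] px [104.  48.]
mark outlet 0.7 [577. -13.  65.] px [329. 189.]
mark hopper 0.59 [589.  85. 140.] px [430. 216.]
mark tongue_hole 0.95 [431. -35.  46.] px [315.  74.]
mark lug 0.61 [ 521. -239.   33.] px [163. 145.]
[ 540.08616262 -110.96948483  313.99868009]
```

View pics/w1.png

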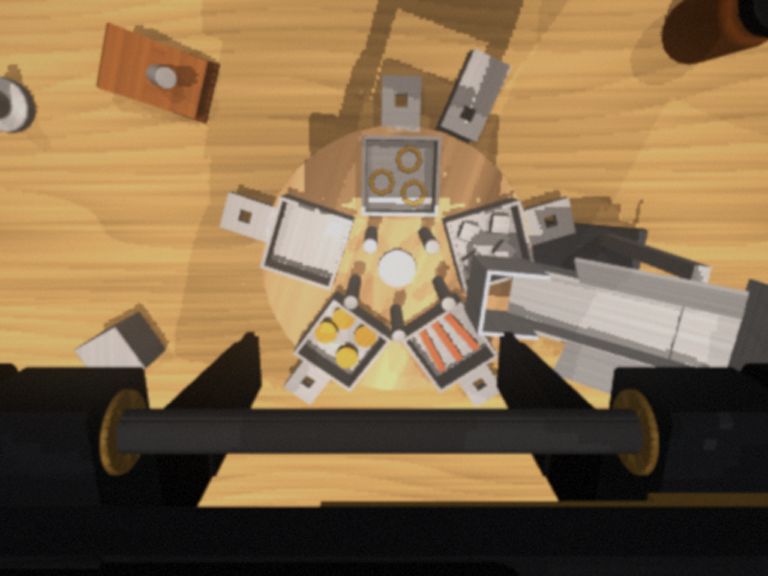

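The wrist view shows the empty tin at about (207,160) in full-size pixels, the tongue hole at (311,75), and all five lug holes and pegs. The pin block is upper left at (105,48). I'll fit the stand's pose and the table angle from these points.

```bash
cat > fit.py <<'E'
from h import *
from scipy.optimize import least_squares
def fit(K_,T,lugs,pegs,tongue):
    # params ax,ay,thetaC(world angle of first lug; lugs in ccw order), stand yaw
    c=np.linalg.inv(T)
    def pj(X): q=K_@(c[:3,:3]@X+c[:3,3]);return q[:2]/q[2]
    def f(v):
        e=[];P=lambda r,a,z:np.array([v[0]+r*np.cos(a),v[1]+r*np.sin(a),z])
        for k,u in lugs: e+=list(pj(P(150,v[2]+k*np.radians(72),30))-u)
        for k,u in pegs: e+=list(pj(P(42,v[2]+np.radians(36+72*k),105))-u)
        e+=list(pj(P(150,v[3]+np.radians(162),43))-tongue)
        return np.array(e)
    return f
E
python3 - <<'E'
from fit import *
p,T=camT('wrist')
T[1,3]+=0
L=[(0,(245,216)),(4,(401,100)),(3,(549,221)),(2,(478,384)),(1,(308,381))]
P=[(0,(351,302)),(1,(398,335)),(2,(448,303)),(3,(431,246)),(4,(371,246))]
L=[(k,np.array(u)/1.5) for k,u in L];P=[(k,np.array(u)/1.5) for k,u in P]
f=fit(K(p),T,L,P,np.array((467,113))/1.5)
r=least_squares(f,[571,-94,np.radians(-110),np.radians(-5)],x_scale=[1,1,.01,.01])
print(r.x[:2],np.degrees(r.x[2:]));print(r.fun.round(1).reshape(-1,2).tolist())
v=r.x;a=v[2]+np.radians(108);print('peg1',v[0]+42*np.cos(a),v[1]+42*np.sin(a), 'hopper from axis fit',v[0]-180*np.sin(v[3]),v[1]+180*np.cos(v[3]))
print('turn needed deg',np.degrees(v[3]-v[2])+90-360)
E
```

```text
[569.48203885 -95.41948423] [-109.03799188   -5.13267105]
[[-0.3, -0.2], [-0.1, -0.3], [0.9, -0.1], [0.7, -0.3], [-0.5, -0.1], [-0.5, 0.0], [0.1, 0.8], [0.0, 0.4], [0.7, 0.4], [-0.9, -0.3], [0.1, -0.2]]
peg1 611.4751467738156 -96.18033039881063 hopper from axis fit 585.5852424724246 83.85875436514176
turn needed deg -166.09467916789436
```

apply_moves(
  increments=[
    [[2.5,3,0.5],[0,0,0],5],
    [[2.5,4,0.5],[0,0,0],5],
    [[2.1,4,0.5],[0,0,0],5],
    [[0,4,0],[0,0,0],5],
    [[0,4,0],[0,0,0],5],
  ],
)

```text
t: 4.45
eef_pos: [616.9, -94.4, 123.0]
tcp_rot: [-1.573, -0.014, 0.001]
ft_force: [0.8, 0.5, -0.5]
opening: 0.539
```

apply_moves(
  increments=[
    [[-0.3,2.2,-0.1],[0,0,0.8],5],
    [[-0.2,2.2,-0.1],[0,0,0],5],
    [[0,0,0],[0,0,0],5],
    [[0,0,0],[0,0,0],0.5],
    [[0,0,0],[0,0,0],0.5],
  ],
)

```text
t: 5.08
eef_pos: [612.4, -96.0, 78.1]
tcp_rot: [-1.573, 0.002, 0.002]
ft_force: [0.5, -0.2, 0.2]
opening: 0.373
```

apply_moves(
  increments=[
    [[0,0,0],[0,0,0],0.5],
    [[0,0,0],[0,0,0],0.5],
    [[0,0,0],[0,0,0],0.5],
    [[0,0,0],[0,0,0],0.5],
    [[0,0,0],[0,0,0],0.5],
  ],
)

```text
t: 5.7
eef_pos: [613.1, -96.2, 79.7]
tcp_rot: [-1.574, -0.0, 0.002]
ft_force: [-0.2, -1.3, 0.4]
opening: 0.116
```

apply_moves(
  increments=[
    [[-0.09,0,-0.8],[0,0,0],0.5],
    [[-0.25,0,-0.77],[0,0,0],0.5],
    [[-0.39,0,-0.71],[0,0,0],0.5],
    [[-0.52,0,-0.62],[0,0,0],0.5],
    [[-0.63,0,-0.51],[0,0,0],0.5],
  ],
)

```text
t: 6.32
eef_pos: [597.3, -127.0, 79.7]
tcp_rot: [-1.569, -0.007, -0.0]
ft_force: [5.3, 1.0, -3.2]
opening: 0.118
```

apply_moves(
  increments=[
    [[-0.78,0,-0.54],[0,0,0],0.5],
    [[-0.88,0,-0.36],[0,0,0],0.5],
    [[-0.94,0,-0.15],[0,0,0],0.5],
    [[-0.95,0,0.07],[0,0,0],0.5],
    [[-0.91,0,0.28],[0,0,0],0.5],
  ],
)

```text
t: 6.95
eef_pos: [556.9, -138.1, 79.6]
tcp_rot: [-1.575, -0.02, -0.001]
ft_force: [2.5, -18.2, -6.7]
opening: 0.119
```

```bash
python3 - <<'E'
from h import *
p,T=camT('wrist');save(p,'w2.png',None,1.5)
find(p,T,['empty_tin','peg0','lug','tongue_hole'],2)
print(readout.state()['eef_pos'])
E
```

```text
mark empty_tin 0.78 [495. -58.  34.] px [379. 121.]
mark peg0 0.89 [ 530. -107.   84.] px [313. 195.]
mark lug 0.69 [440. -33.  32.] px [428.  28.]
mark tongue_hole 0.58 [429. -41.  42.] px [427.   4.]
mark tongue_hole 0.56 [570. -97.  -3.] px [304. 212.]
[ 555.76365738 -137.93633212   79.55529186]
```

View pics/w2.png

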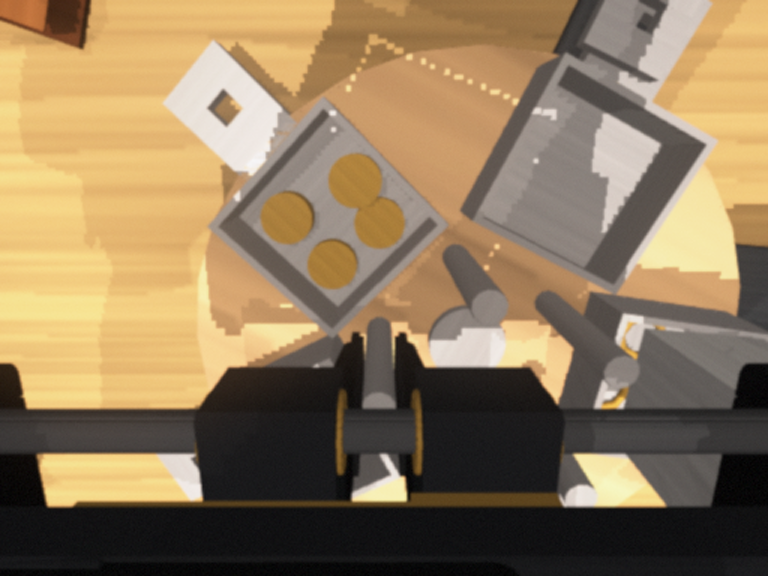

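apply_moves(
  increments=[
    [[-0.71,0,0.3],[0,9.8,0],0.5],
    [[-0.71,0,0.3],[0,9.8,0],0.5],
    [[-0.71,0,0.3],[0,9.8,0],0.5],
    [[-0.71,0,0.3],[0,9.8,0],0.5],
    [[-0.71,0,0.3],[0,9.8,0],0.5],
  ],
)

```text
t: 7.82
eef_pos: [529.1, -113.9, 79.5]
tcp_rot: [-1.559, -0.016, -0.884]
ft_force: [2.2, -0.5, -2.7]
opening: 0.122
```

```bash
python3 - <<'E'
from h import *
p,T=camT('wrist')
for n in ['empty_tin','lug','peg0']:
    for r in nets.mark_of(p,n)[:1]:
        X=w(T,r['point']);d=X[:2]-[569.5,-95.4];print(n,r['confidence'],X.round(0),np.hypot(*d),np.degrees(np.arctan2(d[1],d[0])))
s=readout.state();print(s['eef_pos'],s['tcp_rot'],s['ft_force'],s['joints'],s['t'])
E
```

```text
empty_tin 0.58 [550. -10.  34.] 87.70963387721804 102.94154644143894
lug 0.65 [535.  47.  33.] 146.57536046522205 103.48342287393243
peg0 0.55 [539. -72.  86.] 38.18229944425162 142.44712448856887
[ 528.9001457  -113.59336198   79.48745973] [-1.55909413 -0.01512029 -0.87384963] [-2.492046    1.01661994  3.44076078] [-0.33483837  0.5484402   1.91072085  0.00370642  0.6634522  -1.03477206] 8.025
```

apply_moves(
  increments=[
    [[-0.67,0,0.28],[0,9.2,0],0.5],
    [[-0.67,0,0.28],[0,9.2,0],0.5],
    [[0,0,0],[0,0,0],0.5],
    [[0,0,0],[0,0,0],0.5],
    [[0,0,0],[0,0,0],0.5],
  ],
)

```text
t: 8.65
eef_pos: [525.7, -100.7, 79.5]
tcp_rot: [-1.556, -0.011, -1.185]
ft_force: [-2.3, 2.7, 2.2]
opening: 0.12
```

```bash
python3 - <<'E'
from h import *
p,T=camT('wrist');save(p,'w3.png',None,1.5);np.save('w3T.npy',T)
for n in ['empty_tin','lug','peg0']:
    for r in nets.mark_of(p,n)[:1]:
        X=w(T,r['point']);d=X[:2]-[569.5,-95.4];print(n,r['confidence'],X.round(0),np.hypot(*d),np.degrees(np.arctan2(d[1],d[0])))
s=readout.state();print(s['eef_pos'],s['tcp_rot'],s['ft_force'],s['t'])
E
```

```text
lug 0.93 [585.  50.  35.] 145.79332571795055 83.71897825247495
peg0 0.95 [551. -65.  85.] 35.33281961952864 121.25008947491524
[ 525.66457654 -100.6650759    79.52957926] [-1.55620506 -0.0110048  -1.18643198] [-1.87667462  0.07679617  1.57559898] 8.85
```

View pics/w3.png

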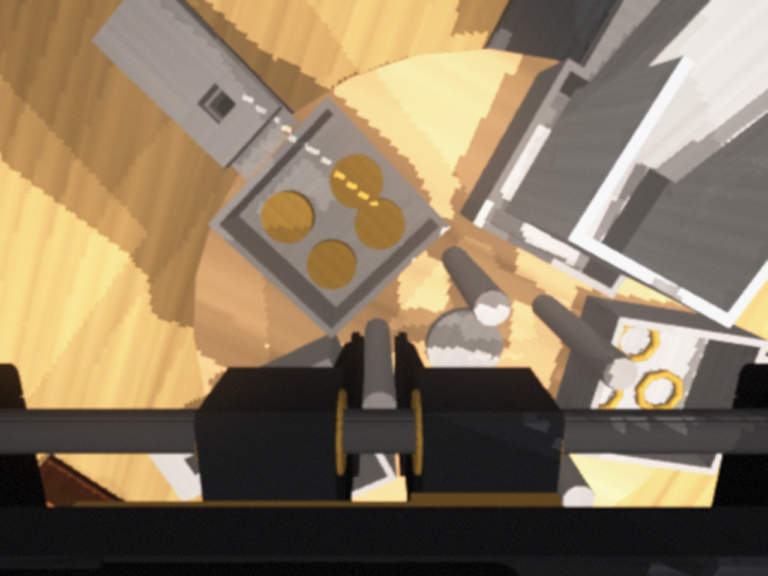

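The table kept rigid with the gripper: the lug hole, previously at (225,107) in 1.5x pixels, now lies under the tongue hole at (217,102). I'll compute the residual.

```bash
python3 - <<'E'
from h import *
p,T=camT('wrist')
a=ray(p,T,np.array((225.5,107))/1.5,30);b=ray(p,T,np.array((217,102))/1.5,43)
print(a,b);ax=np.array([569.5,-95.4])
for q in(a,b):
    d=q[:2]-ax;print(np.hypot(*d),np.degrees(np.arctan2(d[1],d[0])))
s=readout.state();print(s['eef_pos'],s['t'])
T0=toolT();print(T0[:3,1])
E
```

```text
[432.07410842 -38.6431363   30.        ] [432.20696469 -37.7464963   43.        ]
148.6849597387653 157.55938524406147
148.9070315128856 157.22098968830497
[ 525.66563057 -100.63525335   79.53312469] 8.9
[ 0.0176392  -0.00475469 -0.99983311]
```

apply_moves(
  increments=[
    [[0,0,0],[0,0,0],4],
    [[0,0,0],[0,0,0],4],
    [[0,-2,0],[0,0,0],4],
    [[0,-5,0],[0,0,0],4],
    [[0,-5,0],[0,0,0],5],
  ],
)

```text
t: 9.52
eef_pos: [523.4, -100.6, 199.4]
tcp_rot: [-1.559, -0.009, -1.187]
ft_force: [0.6, -0.0, 1.1]
opening: 0.479
```

apply_moves(
  increments=[
    [[3.2,0,-4.5],[0,10,0],5],
    [[4,0,-3.9],[0,10,0],5],
    [[4.6,0,-3.2],[0,10,0],5],
    [[5,0,-2.3],[0,10,0],5],
    [[0,0,0],[0,2,0],5],
  ],
)

```text
t: 10.15
eef_pos: [402.1, -293.7, 203.0]
tcp_rot: [-1.543, -0.001, -1.941]
ft_force: [-0.2, 0.5, -0.3]
opening: 0.524
```

```bash
python3 - <<'E'
from h import *
s=readout.state();print(s['eef_pos'],s['tcp_rot'],s['t'],s['joints'])
p,T=camT('wrist');save(p,'w4.png',None,1.5);np.save('w4T.npy',T)
find(p,T,['pin','block_hole','tongue_hole'],2);find(p,T,['pin'],2,'look_for')
p,T=camT('top');find(p,T,['empty_tin','lug'],1)
E
```

```text
[ 402.09069974 -293.65125574  203.02709323] [-1.54312512e+00 -5.18514190e-04 -1.94065040e+00] 10.15 [-0.76919005  0.31537156  1.89461267  0.01306221  0.90595337 -0.40726989]
mark pin 0.95 [ 391. -320.   11.] px [246. 196.]
mark block_hole 0.79 [ 401. -299.   42.] px [248. 182.]
look pin 0.96 [ 401. -288.   69.] px [244. 179.]
look pin 0.36 [ 400. -304.   45.] px [249. 188.]
mark empty_tin 0.63 [579.  -8.  25.] px [256. 184.]
mark lug 0.79 [582.  56.  27.] px [237. 183.]
```

View pics/w4.png

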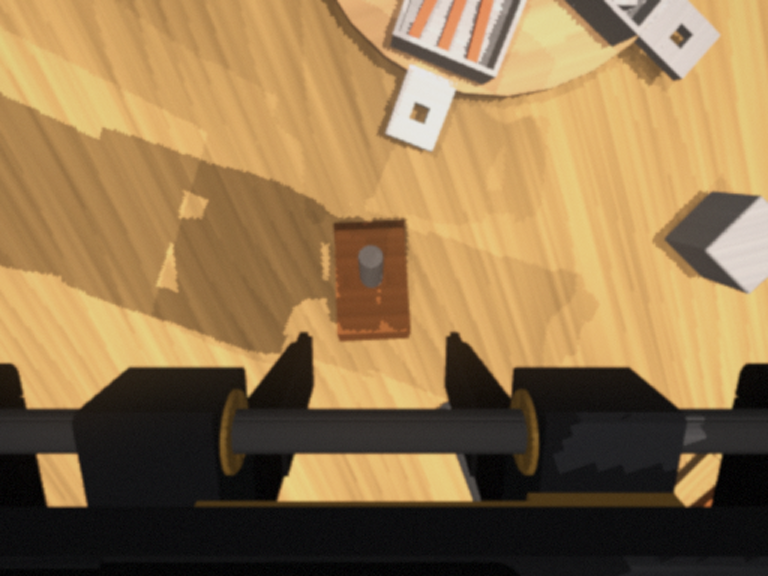

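```bash
python3 - <<'E'
from h import *
p,T=camT('wrist')
m=ray(p,T,np.array((372,275))/1.5,45);h=ray(p,T,np.array((370,257))/1.5,75)
print(m,h)
d=h-m;print(np.linalg.norm(d),np.degrees(np.arctan2(d[1],d[0])),np.degrees(np.arctan2(np.hypot(*d[:2]),d[2])))
def pose(az,th,ax):
    a=np.array([np.sin(th)*np.cos(az),np.sin(th)*np.sin(az),np.cos(th)])
    tcp=h+a*ax
    return tcp
az=np.radians(72);th=np.radians(34)
for o in (-30,50): print(o,pose(az,th,o))
T0=toolT();a=np.array([np.sin(th)*np.cos(az),np.sin(th)*np.sin(az),np.cos(th)])
y=-a;z=np.array([np.sin(az),-np.cos(az),0]);x=np.cross(y,z);G=np.c_[x,y,z]
print('rotvec tool deg',np.degrees(R.from_matrix(T0[:3,:3].T@G).as_rotvec()))
for o in (50,-30): print('shift tool mm',T0[:3,:3].T@(pose(az,th,o)-T0[:3,3]))
E
```

```text
[ 403.20149652 -295.7942102    45.        ] [ 408.30515404 -277.63119402   75.        ]
35.439278730999256 74.30507561350512 32.165017968195116
-30 [ 403.12115073 -293.58591566   50.12887282]
50 [ 416.94515956 -251.03999128  116.45187863]
rotvec tool deg [ -0.71138407  -3.03850869 -33.95258969]
shift tool mm [-41.24469944  86.43013763  -4.14210491]
shift tool mm [  3.43878431 152.78754288  -3.8574131 ]
```

The pin head's top is at (247,171) in full-size pixels, leaning toward the turntable. The mouth-to-head length comes out at 35.4 mm against the expected 36, and the tilt at 32–34 deg, so this is consistent. I'm moving to a pre-grasp along the pin's axis.

apply_moves(
  increments=[
    [[-1.03,2.16,-0.1],[-0.2,-0.8,-8.5],5],
    [[-1.34,1.98,-0.1],[-0.2,-0.8,-8.5],5],
    [[-1.61,1.76,-0.1],[-0.2,-0.8,-8.5],5],
    [[-1.86,1.51,-0.1],[-0.2,-0.8,-8.5],5],
    [[0,0,0],[0,0,0],5],
  ],
)

```text
t: 11.22
eef_pos: [416.9, -251.6, 120.2]
tcp_rot: [-1.572, -0.574, -1.881]
ft_force: [0.3, 1.0, 0.7]
opening: 0.528
```

```bash
cat > pin.py <<'E'
from h import *
h=np.array([408.3,-277.6,75.]);az=np.radians(72);th=np.radians(34)
a=np.array([np.sin(th)*np.cos(az),np.sin(th)*np.sin(az),np.cos(th)])
y=-a;z=np.array([np.sin(az),-np.cos(az),0]);x=np.cross(y,z);G=np.c_[x,y,z]
T0=toolT();print('rotvec tool deg',np.degrees(R.from_matrix(T0[:3,:3].T@G).as_rotvec()).round(1))
for o in (50,-30): print('shift tool mm',o,(G.T@(h+a*o-T0[:3,3])).round(1),(T0[:3,:3].T@(h+a*o-T0[:3,3])).round(1))
E
python3 - <<'E'
import pin
from h import *
p,T=camT('wrist');save(p,'w5.png',None,1.5);find(p,T,['pin'],1);find(p,T,['pin'],1,'look_for')
print('head proj',px(p,T,pin.h)*1.5)
E
```

```text
rotvec tool deg [-0.1  0.2 -1.1]
shift tool mm 50 [-2.6  2.8 -0.2] [-2.5  2.8 -0.2]
shift tool mm -30 [-2.6 82.8 -0.2] [-0.9 82.8 -0.3]
mark pin 0.89 [ 392. -318.   13.] px [248. 187.]
look pin 0.78 [ 404. -281.   66.] px [247. 204.]
head proj [375.75887267 312.68815351]
```

View pics/w5.png

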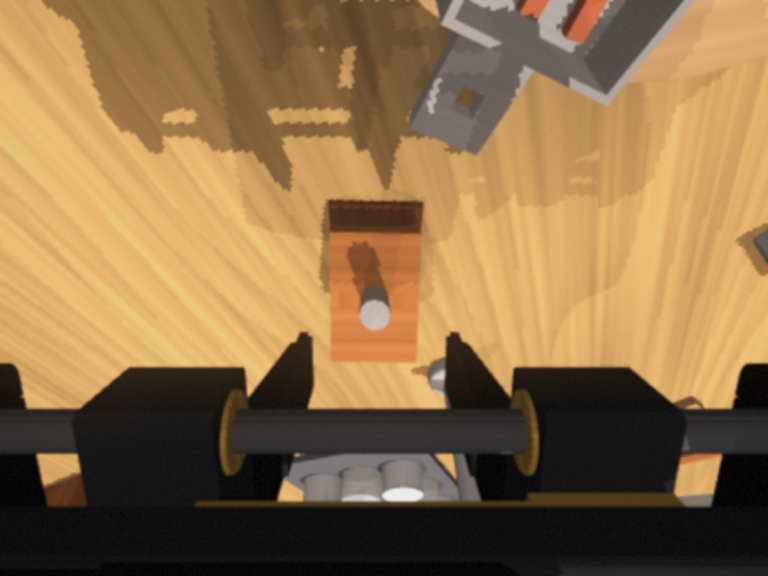

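apply_moves(
  increments=[
    [[-0.2,2,0],[0,0,-1],5],
    [[0,2,0],[0,0,0],5],
    [[0,2,0],[0,0,0],5],
    [[0,1.5,0],[0,0,0],5],
    [[0,0,0],[0,0,0],5],
  ],
)

```text
t: 12.0
eef_pos: [404.8, -298.3, 63.2]
tcp_rot: [-1.556, -0.584, -1.901]
ft_force: [0.6, -0.5, 0.9]
opening: 0.523
```

```bash
python3 pin.py
```

```text
rotvec tool deg [-0.3 -0.8 -0.6]
shift tool mm 50 [-10.7 -71.4  -3.1] [-11.3 -71.3  -2.8]
shift tool mm -30 [-10.7   8.6  -3.1] [-10.5   8.7  -3.3]
```

apply_moves(
  increments=[
    [[-0.8,0,-0.2],[0,-0.8,-0.5],5],
    [[-0.3,0.3,-0.1],[0,0,0],5],
    [[0,0.2,0],[0,0,0],5],
    [[0,0,0],[0,0,0],5],
    [[0,0,0],[0,0,0],5],
  ],
)

```text
t: 12.62
eef_pos: [405.1, -291.1, 55.1]
tcp_rot: [-1.563, -0.592, -1.886]
ft_force: [0.4, -0.5, -0.8]
opening: 0.519
```

```bash
python3 pin.py
```

```text
rotvec tool deg [-0.4 -0.  -0.1]
shift tool mm 50 [ -0.3 -74.2  -1.2] [ -0.4 -74.2  -0.6]
shift tool mm -30 [-0.3  5.8 -1.2] [-0.3  5.8 -1.2]
```

apply_moves(
  increments=[
    [[0,0.5,-0.1],[0,0,0],5],
    [[0,0,0],[0,0,0],3],
    [[0,0,0],[0,0,0],0.8],
    [[0,0,0],[0,0,0],0.8],
    [[0,0,0],[0,0,0],0.8],
  ],
)

```text
t: 13.25
eef_pos: [404.0, -293.0, 52.5]
tcp_rot: [-1.568, -0.591, -1.886]
ft_force: [-7.4, 4.9, 5.0]
opening: 0.168
```

apply_moves(
  increments=[
    [[0,0,0],[0,0,0],0.8],
    [[0,0,0],[0,0,0],0.8],
    [[0,0,0],[0,0,0],0.8],
    [[0,0,0],[0,0,0],0.8],
    [[0,0,0],[0,0,0],0.8],
  ],
)

```text
t: 13.88
eef_pos: [402.8, -292.6, 52.3]
tcp_rot: [-1.57, -0.591, -1.886]
ft_force: [-2.3, 1.0, 0.6]
opening: 0.158
```

```bash
python3 pin.py
```

```text
rotvec tool deg [ 0.  -0.  -0.1]
shift tool mm 50 [ -0.6 -77.7   0.6] [ -0.8 -77.7   0.6]
shift tool mm -30 [-0.6  2.3  0.6] [-0.6  2.3  0.6]
```

apply_moves(
  increments=[
    [[0,-0.6,0],[0,0,0],0.8],
    [[0,-0.8,0],[0,0,0],0.8],
    [[0,-1,0],[0,0,0],0.8],
    [[0,-1,0],[0,0,0],0.8],
    [[0,-1,0],[0,0,0],0.8],
  ],
)

```text
t: 14.5
eef_pos: [411.8, -267.9, 91.5]
tcp_rot: [-1.568, -0.59, -1.886]
ft_force: [0.4, -0.1, -0.9]
opening: 0.164
```

```bash
python3 pin.py
```

```text
rotvec tool deg [-0.1 -0.1 -0.2]
shift tool mm 50 [ -0.7 -30.6  -0.3] [ -0.8 -30.6  -0.3]
shift tool mm -30 [-0.7 49.4 -0.3] [-0.5 49.4 -0.4]
```

apply_moves(
  increments=[
    [[-2.65,-3.2,-1],[0,0,8.5],0.8],
    [[-3.1,-2.8,-1],[0,0,8.5],0.8],
    [[-3.5,-2.3,-1],[0,0,8.5],0.8],
    [[-3.8,-1.8,-1],[0,0,8.5],0.8],
    [[-3,-0.5,-1],[0,0,0],0.8],
  ],
)

```text
t: 15.12
eef_pos: [424.8, -64.5, 150.9]
tcp_rot: [-1.563, 0.027, -1.88]
ft_force: [-0.3, -0.4, 1.0]
opening: 0.162
```

```bash
cat > up.py <<'E'
from h import *
import sys
# upright tool, keep yaw (or given); target tcp xyz
def rep(tx,ty,tz,yaw=None):
    T0=toolT();s=readout.state()
    xh=T0[:3,0]*[1,1,0];xh/=np.linalg.norm(xh)
    if yaw is not None: xh=np.array([np.cos(yaw),np.sin(yaw),0])
    y=np.array([0,0,-1.]);G=np.c_[xh,y,np.cross(xh,y)]
    print('t',s['t'],'pos',s['eef_pos'].round(1),'rpy',s['tcp_rot'].round(3),'F',s['ft_force'].round(1),'op',round(s['opening']*95,1))
    print('rot deg',np.degrees(R.from_matrix(T0[:3,:3].T@G).as_rotvec()).round(1),'shift cm',(T0[:3,:3].T@(np.array([tx,ty,tz])-T0[:3,3])/10).round(2))
if __name__=='__main__': rep(*map(float,sys.argv[1:]))
E
python3 up.py 432 -37 100
python3 - <<'E'
from h import *
p,T=camT('wrist');save(p,'w6.png',None,1.5)
find(p,T,['pin','tongue_hole'],1)
E
```

```text
t 15.125 pos [424.8 -64.5 150.9] rpy [-1.563  0.027 -1.88 ] F [-0.3 -0.4  1. ] op 15.4
rot deg [-0.5 -0.  -1.5] shift cm [-2.7   5.16 -0.19]
mark pin 0.61 [423. -68. 100.] px [249. 217.]
mark tongue_hole 0.79 [431. -35.  45.] px [247. 160.]
```

View pics/w6.png

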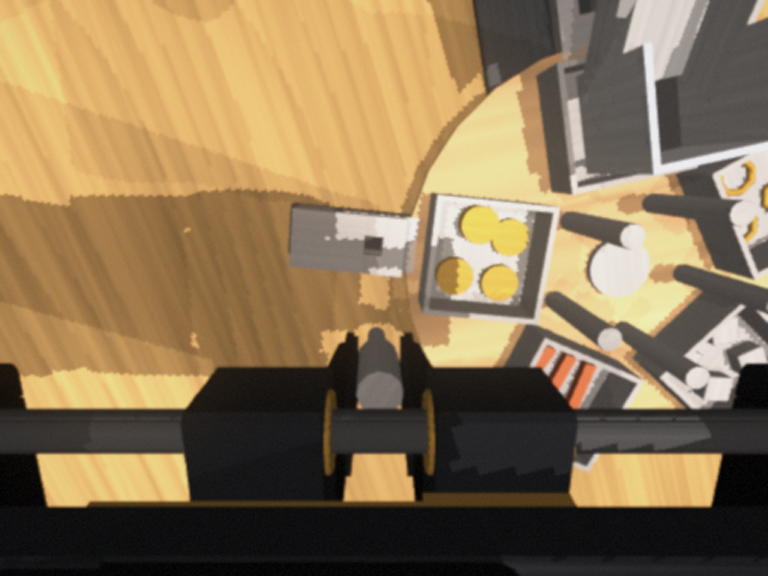

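```bash
python3 - <<'E'
from h import *
p,T=camT('wrist');T0=toolT()
print('hole',ray(p,T,np.array((373.5,243.5))/1.5,43))
for y in (40.3,-27.7): print(px(p,T,T0@[0,y,0,1][:4] if 0 else (T0@np.array([0,y,0,1]))[:3])*1.5)
save(p,'w7.png',(220,195,280,275),8)
E
```

```text
hole [431.92407872 -37.65178669  43.        ]
[376.55840879 324.08018848]
[375.98851917 393.82078117]
```

View pics/w7.png

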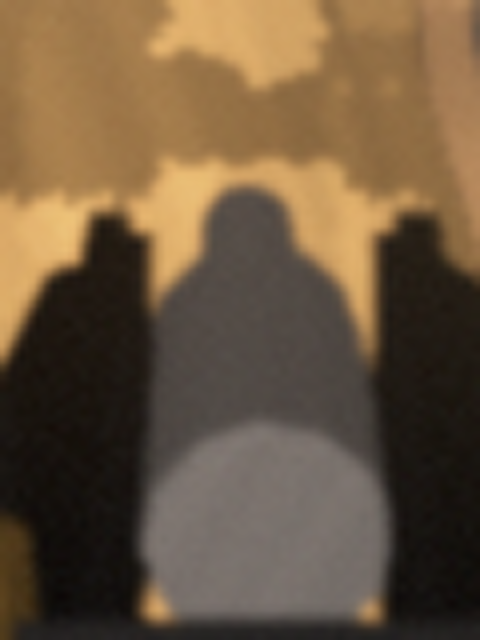

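apply_moves(
  increments=[
    [[-1,1,-0.1],[0,0,1.5],0.8],
    [[-1,1.5,0],[0,0,0],0.8],
    [[-0.7,1.5,0],[0,0,0],0.8],
    [[0,1.5,0],[0,0,0],0.8],
    [[0,0,0],[0,0,0],0.8],
  ],
)

```text
t: 15.95
eef_pos: [434.1, -38.3, 94.2]
tcp_rot: [-1.564, 0.05, -1.878]
ft_force: [-0.5, -0.3, -0.2]
opening: 0.161
```

```bash
python3 up.py 432.2 -36.5 91
python3 - <<'E'
from h import *
p,T=camT('wrist');save(p,'w8.png',(160,150,340,275),4)
T0=toolT();print('tip pred in crop',(px(p,T,(T0@np.array([0,40.3,0,1]))[:3])-[160,150])*4)
print('hole pred in crop',(px(p,T,(431.9,-37.5,43))-[160,150])*4)
E
```

```text
t 15.95 pos [434.1 -38.3  94.2] rpy [-1.564  0.05  -1.878] F [-0.5 -0.3 -0.2] op 15.3
rot deg [-0.4 -0.  -2.9] shift cm [-0.1   0.32 -0.24]
tip pred in crop [364.38765735 262.2303601 ]
hole pred in crop [347.55605512 254.42617719]
```

View pics/w8.png

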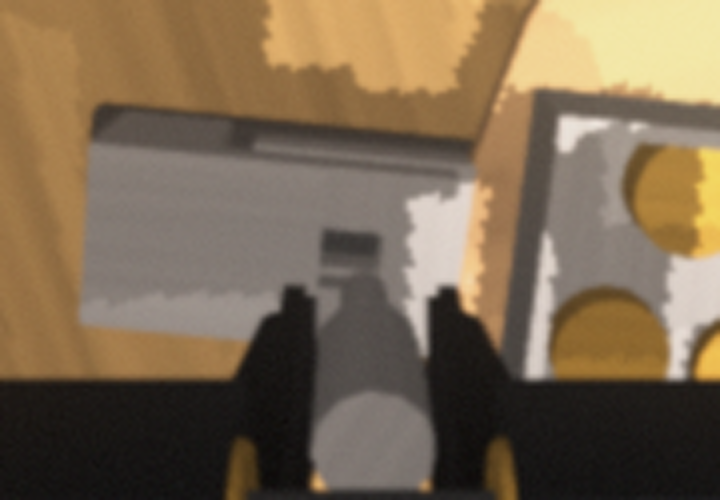

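apply_moves(
  increments=[
    [[0,0,-0.24],[0,0,0],0.8],
    [[0,0,0],[0,0,0],0.8],
    [[0.03,0.6,0],[0,0,0],0.8],
    [[0.04,0.8,0],[0,0,0],0.8],
    [[0.04,0.8,0],[0,0,0],0.8],
  ],
)

```text
t: 16.62
eef_pos: [432.7, -38.4, 73.0]
tcp_rot: [-1.56, 0.05, -1.878]
ft_force: [-1.5, 1.6, 1.4]
opening: 0.158
```

```bash
python3 up.py 432.2 -36.5 51
```

```text
t 16.625 pos [432.7 -38.4  73. ] rpy [-1.56   0.05  -1.878] F [-1.5  1.6  1.4] op 15.1
rot deg [-0.6 -0.  -2.9] shift cm [-0.05  2.2  -0.13]
```

apply_moves(
  increments=[
    [[0.03,0.6,0],[0,0,0],0.8],
    [[0.03,0.6,0],[0,0,0],0.8],
    [[0.03,0.6,0],[0,0,0],0.8],
    [[0.02,0.4,0],[0,0,0],0.8],
    [[0,0,0],[0,0,0],0.8],
  ],
)

```text
t: 17.25
eef_pos: [432.2, -37.9, 50.1]
tcp_rot: [-1.561, 0.051, -1.878]
ft_force: [-0.7, 1.2, -2.0]
opening: 0.161
```

```bash
python3 up.py 432.2 -36.5 51
```

```text
t 17.25 pos [432.2 -37.9  50.1] rpy [-1.561  0.051 -1.878] F [-0.7  1.2 -2. ] op 15.3
rot deg [-0.5 -0.  -2.9] shift cm [-0.13 -0.09 -0.04]
```

apply_moves(
  increments=[
    [[0,0.25,0],[0,0,0],0.8],
    [[0,0.25,0],[0,0,0],0.8],
    [[0,0,0],[0,0,0],0.8],
    [[0,0,0],[0,0,0],2.6],
    [[0,0,0],[0,0,0],2.6],
  ],
)

```text
t: 17.88
eef_pos: [432.7, -37.9, 47.6]
tcp_rot: [-1.557, 0.051, -1.877]
ft_force: [-0.2, 0.3, 0.3]
opening: 0.267
```

```bash
python3 up.py 432.2 -36.5 51; python3 - <<'E'
from h import *
p,T=camT('wrist');save(p,'w9.png',(100,130,400,275),2.6)
find(p,T,['pin'],1)
E
```

```text
t 17.875 pos [432.7 -37.9  47.6] rpy [-1.557  0.051 -1.877] F [-0.2  0.3  0.3] op 25.3
rot deg [-0.8 -0.  -2.9] shift cm [-0.14 -0.34 -0.08]
```

View pics/w9.png

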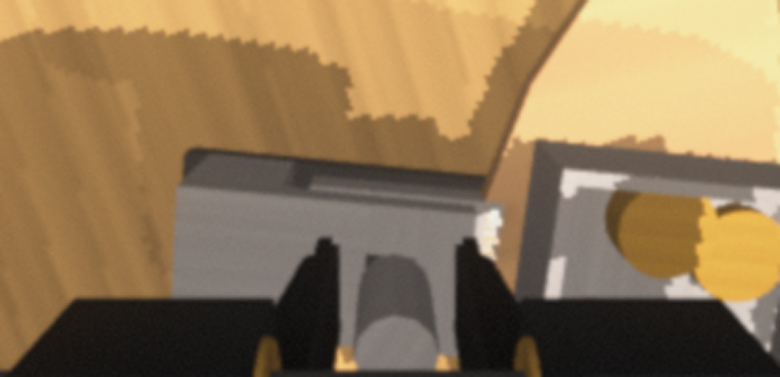

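The pin's head sits down on the tongue and the hole's corner is just visible at its left, so it is home. I'm lifting clear and checking the joints, to choose the pouring direction.

apply_moves(
  increments=[
    [[-0.1,-2,0],[0,0,0],2.6],
    [[-0.15,-3,0],[0,0,0],3],
    [[-0.2,-5,0],[0,0,-1.5],4],
    [[-2,-5,0],[0,0,-1.4],5],
    [[-4,-5,0],[0,0,0],5],
  ],
)

```text
t: 18.6
eef_pos: [446.8, 16.5, 248.6]
tcp_rot: [-1.565, -0.003, -1.882]
ft_force: [1.0, -0.3, -0.8]
opening: 0.515
```

```bash
python3 up.py 432.2 -36.5 51; python3 - <<'E'
from h import *
print(readout.state()['joints'].round(3))
p,T=camT('top')
find(p,T,['scoop','jar','pin','empty_tin','lug'],2)
i=p['img'].astype(int)
# scoop pixels near
sub=p['img'][150:235,125:180];save(p,'t2.png',(90,140,260,260),4)
E
```

```text
t 18.6 pos [446.8  16.5 248.6] rpy [-1.565 -0.003 -1.882] F [ 1.  -0.3 -0.8] op 48.9
rot deg [-0.3  0.   0.2] shift cm [ 5.43 19.78  0.13]
[-0.109  0.195  1.927 -0.005  1.015  0.205]
mark scoop 0.62 [543. 343.  -5.] px [151. 193.]
mark scoop 0.58 [420. 463.  -4.] px [112. 229.]
mark jar 0.49 [360. 165.  -4.] px [202. 250.]
mark empty_tin 0.71 [577.  -7.  29.] px [256. 184.]
mark empty_tin 0.71 [587.  80. 140.] px [228. 175.]
```

apply_moves(
  increments=[
    [[-3.9,-1.8,2.5],[0,0,0],5],
    [[-3.9,-1.8,2.5],[0,0,0],5],
    [[-3.9,-1.8,2.5],[0,-6.5,0],5],
    [[-3.9,-1.8,2.5],[0,-6.5,0],5],
    [[0,0,0],[0,0,10],5],
  ],
)

```text
t: 19.52
eef_pos: [588.6, 139.3, 310.1]
tcp_rot: [-1.583, 0.172, -1.652]
ft_force: [-1.2, 0.5, -1.4]
opening: 0.527
```

apply_moves(
  increments=[
    [[0,0,0],[0,0,10],5],
    [[0,0,0],[0,0,10],5],
    [[0,0,0],[0,0,10],5],
    [[0,0,0],[0,0,10],5],
    [[0,0,0],[0,0,10],5],
  ],
)

```text
t: 20.15
eef_pos: [590.1, 134.3, 303.8]
tcp_rot: [-1.606, 1.073, -1.691]
ft_force: [0.1, 0.3, -0.3]
opening: 0.527
```

```bash
python3 up.py 590 133 315; python3 - <<'E'
from h import *
print(readout.state()['joints'].round(3))
E
```

```text
t 20.15 pos [590.1 134.3 303.8] rpy [-1.606  1.073 -1.691] F [ 0.1  0.3 -0.3] op 50.0
rot deg [  1.8   1.1 -61.4] shift cm [-0.92 -0.65 -0.01]
[-0.294  0.486  1.731  1.05   1.431 -0.644]
```

apply_moves(
  increments=[
    [[0,0,0],[0,0,-10.5],5],
    [[0,0,0],[0,0,-10.5],5],
    [[0,0,0],[0,0,-10.5],5],
    [[0,0,0],[0,0,-10.5],5],
    [[0,0,0],[0,0,-10.5],5],
  ],
)

```text
t: 20.78
eef_pos: [591.3, 123.3, 291.2]
tcp_rot: [-1.606, 0.139, -1.686]
ft_force: [-0.1, 0.1, -1.0]
opening: 0.525
```

apply_moves(
  increments=[
    [[-4.15,0,-1],[0,0,-8.9],5],
    [[-4.15,0,-1],[0,10.5,0],5],
    [[-3.9,0,-1.7],[0,10.5,0],5],
    [[-3.5,0,-2.4],[0,10.5,0],5],
    [[-3,0,-3],[0,10.5,0],5],
  ],
)

```text
t: 21.4
eef_pos: [567.1, 334.7, 285.1]
tcp_rot: [-1.583, -0.053, -2.436]
ft_force: [0.5, -1.3, 0.2]
opening: 0.526
```

apply_moves(
  increments=[
    [[0,2.5,0],[0,10.5,0],5],
    [[0,2.5,0],[0,10.5,0],5],
    [[0,2.5,0],[0,10.5,0],5],
    [[0,0,0],[0,0,0],5],
    [[0,0,0],[0,0,0],5],
  ],
)

```text
t: 22.02
eef_pos: [562.9, 331.1, 199.6]
tcp_rot: [-1.549, -0.064, -2.996]
ft_force: [0.7, -0.1, 0.3]
opening: 0.527
```

```bash
python3 up.py 560 345 220; python3 - <<'E'
from h import *
p,T=camT('wrist');np.savez('w10.npz',img=p['img'],T=T,K=K(p));find(p,T,['scoop','bead0_center'],2)
for n in ['bead1_center','bead2_center']: find(p,T,[n],1)
find(p,T,['scoop'],2,'look_for')
u=px(p,T,(543,343,30));print(u)
save(p,'w10.png',None,1.5)
E
```

```text
t 22.025 pos [562.9 331.1 199.6] rpy [-1.549 -0.064 -2.996] F [ 0.7 -0.1  0.3] op 50.0
rot deg [-1.2  0.   3.7] shift cm [ 0.21 -2.06 -1.37]
mark scoop 0.85 [421. 455.  -2.] px [135. 256.]
mark scoop 0.66 [541. 336.   3.] px [241. 179.]
mark bead0_center 0.74 [519. 349.  11.] px [227. 198.]
mark bead0_center 0.41 [553. 355.   4.] px [226. 168.]
mark bead1_center 0.52 [565. 324.  13.] px [254. 163.]
mark bead2_center 0.46 [540. 344.  11.] px [234. 181.]
look scoop 0.92 [456. 465.   8.] px [125. 233.]
look scoop 0.58 [534. 336.   5.] px [239. 186.]
[234.00677638 183.64015456]
```

```bash
python3 - <<'E'
import numpy as np,cv2
d=np.load('w10.npz');i=d['img'][80:270,140:340,::-1]
cv2.imwrite('pics/w11.png',cv2.resize(i,None,fx=3,fy=3,interpolation=cv2.INTER_CUBIC))
E
```

```text
(no output)
```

View pics/w11.png

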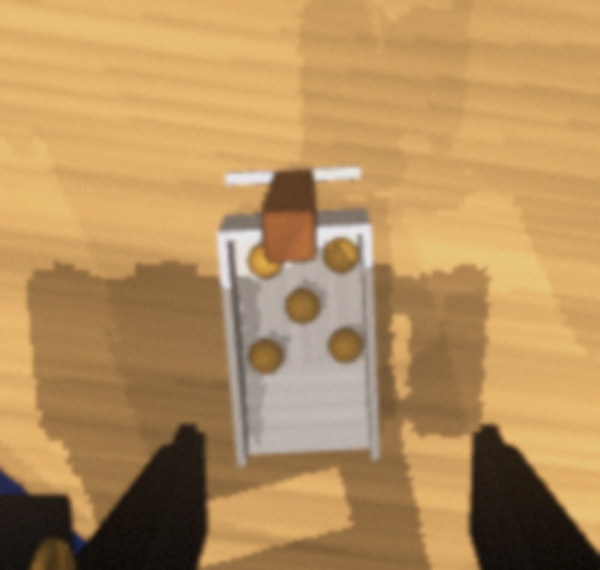

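All five brass beads are in the grey scoop. The post's top is centred at crop (290,234), full-size (236.7,158), and the spout is toward the bottom of the image. No other scoop is in this crop; the blue one's edge is only just visible at the bottom left.

```bash
cat > sc.py <<'E'
import numpy as np
d=np.load('w10.npz');T=d['T'];K=d['K']
def r(u,z):
    v=np.array(u)/3+[140,80];q=T[:3,:3]@np.linalg.inv(K)@[v[0],v[1],1];return (T[:3,3]+q*(z-T[2,3])/q[2])
post=r((290,234),80);bl=r((221,229),30);br=r((371,222),30);fl=r((241,466),30);fr=r((378,460),30)
sl=r((227,180),3);sr=r((360,173),3)
for n,v in dict(post=post,bl=bl,br=br,fl=fl,fr=fr,sl=sl,sr=sr).items(): print(n,v.round(1))
print('width',np.linalg.norm(br-bl),np.linalg.norm(fr-fl))
y=(bl-br);print('scoop y az',np.degrees(np.arctan2(y[1],y[0])), 'heading L',np.degrees(np.arctan2(*(fl-bl)[1::-1])),'R',np.degrees(np.arctan2(*(fr-br)[1::-1])),'strip',np.degrees(np.arctan2(*(sl-sr)[1::-1])))
print('post->front', (fl+fr)/2-post, 'post->back', (bl+br)/2-post)
E
python3 sc.py
```

```text
post [582.7 344.1  80. ]
bl [569.8 367.9  30. ]
br [579.6 316.3  30. ]
fl [479.6 350.6  30. ]
fr [489.1 299.2  30. ]
sl [582.3 369.5   3. ]
sr [591.9 320.9   3. ]
width 52.53664109176651 52.20357591265834
scoop y az 100.83240796247951 heading L -169.09018222417512 R -169.29799585885064 strip 101.19318061209111
post->front [-98.36348169 -19.22461856 -50.        ] post->back [ -8.01551309  -1.98040551 -50.        ]
```

```bash
python3 up.py 582.7 344.1 110 -2.951
```

```text
t 22.325 pos [562.6 331.7 200.4] rpy [-1.55  -0.062 -2.999] F [ 0.1 -0.6  0. ] op 50.0
rot deg [-1.1 -2.7  3.6] shift cm [-2.72  8.86 -1.13]
```

apply_moves(
  increments=[
    [[-1.4,1,-0.6],[-1.1,-2.7,3.6],5],
    [[-1.4,2.5,-0.6],[0,0,0],5],
    [[0,2.5,0],[0,0,0],5],
    [[0,2.5,0],[0,0,0],5],
    [[0,0,0],[0,0,0],5],
  ],
)

```text
t: 22.95
eef_pos: [589.5, 349.3, 115.4]
tcp_rot: [-1.572, 0.007, -2.945]
ft_force: [-0.5, 0.0, 0.5]
opening: 0.53
```

```bash
python3 up.py 582.7 344.1 46 -2.951
```

```text
t 22.95 pos [589.5 349.3 115.4] rpy [-1.572  0.007 -2.945] F [-0.5  0.   0.5] op 50.3
rot deg [ 0.1  0.3 -0.4] shift cm [0.82 6.94 0.39]
```

apply_moves(
  increments=[
    [[0.8,0.5,0.4],[0,0.3,0],5],
    [[0,2,0],[0,0,0],5],
    [[0,2.3,0],[0,0,0],5],
    [[0,2,0],[0,0,0],5],
    [[0,0,0],[0,0,0],5],
  ],
)

```text
t: 23.58
eef_pos: [583.5, 343.9, 50.9]
tcp_rot: [-1.574, 0.015, -2.951]
ft_force: [0.1, -0.2, 0.6]
opening: 0.524
```

```bash
python3 up.py 582.7 344.1 46 -2.951; python3 - <<'E'
from h import *
p,T=camT('wrist');find(p,T,['scoop'],2)
E
```

```text
t 23.575 pos [583.5 343.9  50.9] rpy [-1.574  0.015 -2.951] F [ 0.1 -0.2  0.6] op 49.8
rot deg [ 0.2  0.  -0.8] shift cm [ 0.08  0.49 -0.03]
mark scoop 0.94 [539. 335.   1.] px [251. 271.]
```

apply_moves(
  increments=[
    [[0,0.3,0],[0,0,-0.8],5],
    [[0,0,0],[0,0,0],0.8],
    [[0,0,0],[0,0,0],0.8],
    [[0,0,0],[0,0,0],0.8],
    [[0,0,0],[0,0,0],0.8],
  ],
)

```text
t: 24.3
eef_pos: [585.3, 344.9, 51.6]
tcp_rot: [-1.575, 0.006, -2.95]
ft_force: [-0.4, 2.6, -0.8]
opening: 0.162
```

apply_moves(
  increments=[
    [[0,0,0],[0,0,0],0.8],
    [[0,0,0],[0,0,0],0.8],
    [[0,-0.6,0],[0,0,0],0.8],
    [[0,-1,0],[0,0,0],0.8],
    [[0,-1,0],[0,0,0],0.8],
  ],
)

```text
t: 24.92
eef_pos: [584.6, 344.5, 78.1]
tcp_rot: [-1.575, 0.003, -2.95]
ft_force: [-0.1, -0.3, -3.2]
opening: 0.17
```

```bash
python3 up.py 590 150 320 -2.951; python3 - <<'E'
from h import *
p,T=camT('wrist');find(p,T,['scoop'],2)
E
```

```text
t 24.925 pos [584.6 344.5  78.1] rpy [-1.575  0.003 -2.95 ] F [-0.1 -0.3 -3.2] op 16.1
rot deg [ 0.2  0.  -0.2] shift cm [  3.08 -24.28  19.1 ]
mark scoop 0.88 [422. 458.  -3.] px [ 97. 344.]
mark scoop 0.58 [541. 335.  31.] px [251. 271.]
```

apply_moves(
  increments=[
    [[0,-2.5,0],[0,0,0],0.8],
    [[0,-4,0],[0,0,0],0.8],
    [[0,-5,0],[0,0,0],0.8],
    [[0,-5,0],[0,0,0],0.8],
    [[0,-4,0],[0,0,0],0.8],
  ],
)

```text
t: 25.65
eef_pos: [582.9, 342.9, 286.4]
tcp_rot: [-1.574, -0.002, -2.95]
ft_force: [0.9, 0.8, -2.8]
opening: 0.162
```

apply_moves(
  increments=[
    [[0,0,0.5],[0,-3,0],0.8],
    [[0.15,0,1.2],[0,-7.4,0],0.8],
    [[0.3,0,1.4],[0,-7.4,0],0.8],
    [[0.5,0,1.3],[0,-7.4,0],0.8],
    [[0.65,0,1.2],[0,-7.4,0],0.8],
  ],
)

```text
t: 26.28
eef_pos: [591.5, 283.9, 290.6]
tcp_rot: [-1.572, 0.006, -2.363]
ft_force: [-0.4, -0.1, -1.6]
opening: 0.168
```

```bash
python3 up.py 596.5 205.4 280 -1.66; python3 - <<'E'
from h import *
p,T=camT('wrist');find(p,T,['scoop'],1)
for k in range(5): find(p,T,['bead%d_center'%k],1) if k==0 else None
E
```

```text
t 26.275 pos [591.5 283.9 290.6] rpy [-1.572  0.006 -2.363] F [-0.4 -0.1 -1.6] op 15.9
rot deg [ -0.1 -40.3  -0.4] shift cm [5.17 1.02 5.94]
mark scoop 0.69 [560. 254. 241.] px [250. 268.]
```

apply_moves(
  increments=[
    [[1.0,0,1.2],[0,-8,0],0.8],
    [[1.2,0,1.0],[0,-8,0],0.8],
    [[1.3,0,0.9],[0,-8,0],0.8],
    [[1.2,0,0.6],[0,-8,0],0.8],
    [[0.8,0,0.3],[0,-7,0],0.8],
  ],
)

```text
t: 27.05
eef_pos: [596.1, 217.3, 289.8]
tcp_rot: [-1.569, 0.007, -1.684]
ft_force: [0.2, 0.8, -2.2]
opening: 0.162
```

```bash
cat > pour.py <<'E'
from h import *
from up import rep
rep(596.5,205.4,280,-1.66)
T0=toolT();sp=(T0@np.array([102,38.5,0,1]))[:3];d=sp[:2]-[569.5,-95.4];a=np.radians(-5.13)
print('spout stand x,y,z',d@[np.cos(a),np.sin(a)],d@[-np.sin(a),np.cos(a)],sp[2],'tilt',np.degrees(np.arcsin(-T0[2,0])),'heading',np.degrees(np.arctan2(T0[1,0],T0[0,0])),'j',readout.state()['joints'].round(2))
E
python3 pour.py
python3 - <<'E'
from h import *
p,T=camT('wrist');find(p,T,['scoop','hopper','outlet'],1)
E
```

```text
t 27.05 pos [596.1 217.3 289.8] rpy [-1.569  0.007 -1.684] F [ 0.2  0.8 -2.2] op 15.4
rot deg [-0.1 -1.4 -0.4] shift cm [1.18 0.98 0.18]
spout stand x,y,z -3.824655755284281 212.09074241587663 250.6304346259143 tilt 0.39590405014645835 heading -96.4799281285949 j [0.24 0.44 1.44 0.01 1.26 0.35]
mark scoop 0.81 [591. 171. 240.] px [251. 270.]
```

apply_moves(
  increments=[
    [[0.5,0.3,0.1],[0,-1.4,0],0.8],
    [[0.6,0.6,0.1],[0,0,0],0.8],
    [[0.38,-0.88,0],[0,0,5],0.8],
    [[0.38,-0.88,0],[0,0,5],0.8],
    [[0.38,-0.88,0],[0,0,5],0.8],
  ],
)

```text
t: 27.88
eef_pos: [594.8, 193.9, 303.7]
tcp_rot: [-1.571, 0.275, -1.668]
ft_force: [-0.4, -0.0, -3.5]
opening: 0.165
```

```bash
python3 pour.py
```

```text
t 27.875 pos [594.8 193.9 303.7] rpy [-1.571  0.275 -1.668] F [-0.4 -0.  -3.5] op 15.7
rot deg [ -0.   -0.4 -15.8] shift cm [-0.48  2.59  0.06]
spout stand x,y,z -1.3151114790535456 202.67265784635447 238.91183428339022 tilt 15.759113349924716 heading -95.55259404521307 j [0.09 0.39 1.51 0.29 1.2  0.09]
```

apply_moves(
  increments=[
    [[0.5,0.4,0.1],[0,0,3],0.8],
    [[0.22,-0.53,0],[0,0,3],0.8],
    [[0.22,-0.53,0],[0,0,3],0.8],
    [[0.22,-0.53,0],[0,0,3],0.8],
    [[0.22,-0.53,0],[0,0,3],0.8],
  ],
)

```text
t: 28.5
eef_pos: [593.5, 170.7, 313.0]
tcp_rot: [-1.574, 0.544, -1.677]
ft_force: [0.0, 0.3, -2.7]
opening: 0.165
```

```bash
python3 pour.py
```

```text
t 28.5 pos [593.5 170.7 313. ] rpy [-1.574  0.544 -1.677] F [ 0.   0.3 -2.7] op 15.6
rot deg [ -0.1  -0.9 -31.2] shift cm [-1.27  4.63 -0.05]
spout stand x,y,z -1.1270042027744238 199.82909410527606 227.32763220442337 tilt 31.15420518973158 heading -96.070493228934 j [-0.06  0.37  1.59  0.58  1.22 -0.17]
```

apply_moves(
  increments=[
    [[0.4,0,0],[0,0,3],0.8],
    [[0.4,0,0],[0,0,3],0.8],
    [[0.22,-0.53,0],[0,0,3],0.8],
    [[0.22,-0.53,0],[0,0,3],0.8],
    [[0.22,-0.53,0],[0,0,3],0.8],
  ],
)

```text
t: 29.12
eef_pos: [590.9, 146.2, 315.0]
tcp_rot: [-1.579, 0.811, -1.687]
ft_force: [-0.2, 0.4, -2.2]
opening: 0.167
```

apply_moves(
  increments=[
    [[0.22,-0.53,0],[0,0,3],0.8],
    [[0.22,-0.53,0],[0,0,3],0.8],
    [[0.22,-0.53,0],[0,0,3],0.8],
    [[0,0,0],[0,0,0],0.8],
    [[0,0,0],[0,0,0],0.8],
  ],
)

```text
t: 29.75
eef_pos: [589.0, 127.4, 318.3]
tcp_rot: [-1.588, 0.968, -1.702]
ft_force: [-0.6, -0.2, -1.9]
opening: 0.165
```

```bash
python3 pour.py; python3 - <<'E'
from h import *
for c in ('top','scene'):
    p,T=camT(c);save(p,'p_%s.png'%c)
    for k in range(2): find(p,T,['bead%d_center'%k],6)
    find(p,T,['empty_tin','pin'],1)
E
```

```text
t 29.75 pos [589.  127.4 318.3] rpy [-1.588  0.968 -1.702] F [-0.6 -0.2 -1.9] op 15.7
rot deg [ -0.3  -1.7 -55.4] shift cm [-1.29  8.62 -0.13]
spout stand x,y,z -2.21543995852147 197.53159893577373 212.42045550581986 tilt 55.44082954984547 heading -97.52734943840255 j [-0.28  0.43  1.71  0.97  1.38 -0.55]
mark empty_tin 0.58 [578. -11.  27.] px [257. 184.]
mark pin 0.73 [582.  55.  28.] px [237. 182.]
mark empty_tin 0.73 [578. -13.  33.] px [258. 215.]
```

apply_moves(
  increments=[
    [[-2,-1.4,0],[0,0,0],0.8],
    [[-1.4,0.3,0],[0,0,-8],0.8],
    [[-0.44,1.46,0],[0,0,-8],0.8],
    [[-0.44,1.46,0],[0,0,-8],0.8],
    [[-0.44,1.46,0],[0,0,-8],0.8],
  ],
)

```text
t: 30.88
eef_pos: [595.6, 173.5, 327.7]
tcp_rot: [-1.581, 0.396, -1.697]
ft_force: [-0.3, -0.8, -2.1]
opening: 0.167
```

apply_moves(
  increments=[
    [[-0.44,1.46,0],[0,0,-8],0.8],
    [[-0.44,1.46,0],[0,0,-8],0.8],
    [[-0.44,1.3,0],[0,0,-7],0.8],
    [[-2,0,0],[0,0,0],0.8],
    [[-4,0,0],[0,0,0],0.8],
  ],
)

```text
t: 31.5
eef_pos: [605.4, 260.5, 289.7]
tcp_rot: [-1.579, -0.014, -1.694]
ft_force: [0.0, 0.7, -2.7]
opening: 0.163
```

```bash
python3 pour.py; python3 up.py 590 330 54; python3 - <<'E'
from h import *
p,T=camT('wrist');find(p,T,['scoop','empty_tin'],1)
def blobs(p):
    hsv=cv2.cvtColor(p['img'],cv2.COLOR_RGB2HSV)
    return hsv
for k in range(1): find(p,T,['bead%d_center'%k],6)
save(p,'w12.png')
E
```

```text
t 31.5 pos [605.4 260.5 289.7] rpy [-1.579 -0.014 -1.694] F [ 0.   0.7 -2.7] op 15.5
rot deg [ 0.5 -1.9  0.8] shift cm [ 5.57  1.05 -0.2 ]
spout stand x,y,z 0.1462230847599497 255.25599294810277 252.62786670609862 tilt -0.784591851368915 heading -97.05558758021577 j [ 0.31  0.49  1.36 -0.01  1.31  0.44]
t 31.5 pos [605.4 260.5 289.7] rpy [-1.579 -0.014 -1.694] F [ 0.   0.7 -2.7] op 15.5
rot deg [ 0.5 -0.   0.8] shift cm [-7.03 23.5  -2.19]
mark scoop 0.96 [420. 458.  -3.] px [92. 21.]
```

apply_moves(
  increments=[
    [[-4,2,-0.5],[0.5,0,0.8],0.8],
    [[-4,5,-0.5],[0,0,0],0.8],
    [[0,5,0],[0,0,0],0.8],
    [[0,5,0],[0,0,0],0.8],
    [[0,3,0],[0,0,0],0.8],
  ],
)

```text
t: 32.33
eef_pos: [608.6, 339.4, 89.2]
tcp_rot: [-1.564, 0.011, -1.7]
ft_force: [0.3, 0.3, -2.5]
opening: 0.169
```

```bash
python3 up.py 600 335 54
```

```text
t 32.325 pos [608.6 339.4  89.2] rpy [-1.564  0.011 -1.7  ] F [ 0.3  0.3 -2.5] op 16.0
rot deg [-0.4 -0.  -0.6] shift cm [ 0.58  3.51 -0.82]
```

apply_moves(
  increments=[
    [[0,1.5,0],[-0.4,0,-0.6],0.8],
    [[0,1.2,0],[0,0,0],0.8],
    [[0,0.5,0],[0,0,0],0.8],
    [[0,0.3,0],[0,0,0],0.8],
    [[0,0.2,0],[0,0,0],0.8],
  ],
)

```text
t: 32.95
eef_pos: [610.4, 337.7, 52.7]
tcp_rot: [-1.57, 0.003, -1.704]
ft_force: [0.4, -0.7, -3.0]
opening: 0.167
```

```bash
python3 up.py 600 335 52
```

```text
t 32.95 pos [610.4 337.7  52.7] rpy [-1.57   0.003 -1.704] F [ 0.4 -0.7 -3. ] op 15.9
rot deg [-0.  -0.  -0.1] shift cm [ 0.41  0.07 -0.99]
```

apply_moves(
  increments=[
    [[0,0.15,0],[0,0,0],0.8],
    [[0,0.1,0],[0,0,0],0.8],
    [[0,0,0],[0,0,0],0.8],
    [[0,0,0],[0,0,0],3],
    [[0,0,0],[0,0,0],3],
  ],
)

```text
t: 33.58
eef_pos: [611.0, 338.3, 52.0]
tcp_rot: [-1.568, 0.004, -1.703]
ft_force: [-0.0, -0.3, -0.4]
opening: 0.296
```

```bash
python3 up.py 600 335 52; python3 - <<'E'
from h import *
p,T=camT('wrist');find(p,T,['scoop'],1)
E
```

```text
t 33.575 pos [611.  338.3  52. ] rpy [-1.568  0.004 -1.703] F [-0.  -0.3 -0.4] op 28.1
rot deg [-0.2 -0.  -0.2] shift cm [ 0.47 -0.   -1.05]
mark scoop 0.69 [605. 296.   2.] px [250. 265.]
```

apply_moves(
  increments=[
    [[0,-2,0],[0,0,0],4],
    [[0,-5,0],[0,0,0],4],
    [[0,-6,0],[0,0,0],4],
    [[0,-6,0],[0,0,0],4],
    [[0,-5,0],[0,0,0],4],
  ],
)

```text
t: 34.3
eef_pos: [609.0, 336.8, 301.2]
tcp_rot: [-1.571, 0.002, -1.703]
ft_force: [0.3, 0.1, -0.8]
opening: 0.42
```

```bash
python3 up.py 577 -74 280; python3 - <<'E'
from h import *
p,T=camT('wrist');find(p,T,['scoop','bead0_center'],5);save(p,'w13.png')
E
```

```text
t 34.3 pos [609.  336.8 301.2] rpy [-1.571  0.002 -1.703] F [ 0.3  0.1 -0.8] op 39.9
rot deg [ 0.   0.  -0.1] shift cm [41.14  2.04  2.26]
mark scoop 0.85 [420. 457.  -0.] px [105.  90.]
mark scoop 0.67 [603. 291.   1.] px [252. 187.]
```

No beads are reported in the scoop now, and it stands on the bench. Moving over to look down through the outlet.

apply_moves(
  increments=[
    [[3,0,0.3],[0,0,0],4],
    [[5,0,0.3],[0,0,0],4],
    [[6,0,0.3],[0,0,0],4],
    [[6,0,0.3],[0,0,0],4],
    [[6,0,0.3],[0,0,0],4],
  ],
)

```text
t: 35.08
eef_pos: [587.0, 73.5, 297.5]
tcp_rot: [-1.574, 0.002, -1.697]
ft_force: [1.6, -0.0, -0.4]
opening: 0.422
```

apply_moves(
  increments=[
    [[5,0,0.3],[0,0,0],4],
    [[5,0,0.3],[0,0,0],4],
    [[3,0,0.2],[0,0,0],4],
    [[1,0,0],[0,0,0],4],
    [[0,0,0],[0,0,0],4],
  ],
)

```text
t: 35.7
eef_pos: [573.5, -73.6, 294.8]
tcp_rot: [-1.58, 0.003, -1.702]
ft_force: [0.2, 0.5, 0.2]
opening: 0.416
```

```bash
python3 up.py 577 -74 280; python3 - <<'E'
from h import *
p,T=camT('wrist');save(p,'w14.png',None,1.5)
for k in range(5): find(p,T,['bead%d_center'%k],5)
find(p,T,['empty_tin','outlet','pin'],1)
print('tin px',px(p,T,(577.2,-9.7,40)),px(p,T,(577.2,-9.7,128)))
# zoom brass pixel count
u=px(p,T,(577.2,-9.7,40)).astype(int);c=p['img'][u[1]-35:u[1]+36,u[0]-35:u[0]+36]
hsv=cv2.cvtColor(c,cv2.COLOR_RGB2HSV);m=cv2.inRange(hsv,(12,90,50),(35,255,255))
n,l,s,ce=cv2.connectedComponentsWithStats(m)
print([(s[i][4],(ce[i]+u-35).round(0).tolist()) for i in range(1,n) if s[i][4]>8])
for i in range(1,n):
    if s[i][4]>8: print(ray(p,T,ce[i]+u-35,40).round(0))
E
```

```text
t 35.7 pos [573.5 -73.6 294.8] rpy [-1.58   0.003 -1.702] F [0.2 0.5 0.2] op 39.5
rot deg [ 0.5  0.  -0.2] shift cm [-0.    1.48  0.36]
mark bead0_center 0.59 [550. -31.  42.] px [231. 132.]
mark bead1_center 0.55 [580. -12.  29.] px [252. 114.]
mark bead2_center 0.59 [590. -28.  46.] px [261. 126.]
mark bead3_center 0.58 [566. -34.  45.] px [243. 134.]
mark bead4_center 0.51 [546. -64.  85.] px [229. 164.]
mark bead4_center 0.47 [581. -30.  40.] px [254. 129.]
mark empty_tin 0.78 [580. -11.  32.] px [252. 113.]
mark outlet 0.82 [580. -11.  66.] px [252. 114.]
mark pin 0.71 [433. -42.   6.] px [152. 149.]
tin px [249.48912255 112.8200772 ] [248.04598284 114.65957644]
[(np.int32(1184), [248.0, 122.0]), (np.int32(200), [254.0, 129.0])]
[574. -21.  40.]
[581. -31.  40.]
```

apply_moves(
  increments=[
    [[0,3,0],[0,0,0],4],
    [[0,4,0],[0,0,0],4],
    [[0,4,0],[0,0,0],4],
    [[0,1,0],[0,0,0],4],
    [[0,0,0],[0,0,0],4],
  ],
)

```text
t: 36.78
eef_pos: [574.3, -72.2, 174.1]
tcp_rot: [-1.575, 0.002, -1.699]
ft_force: [0.7, 1.4, 0.4]
opening: 0.419
```

```bash
python3 - <<'E'
from h import *
p,T=camT('wrist');np.savez('w15.npz',img=p['img'],T=T,K=K(p))
for k in range(3): find(p,T,['bead%d_center'%k],5)
c=np.array([577.2,-9.7]);a=np.radians(-5.13);ux=np.array([np.cos(a),np.sin(a)]);uy=np.array([-np.sin(a),np.cos(a)])
# rectify tin floor plane z=40, 1px=1mm, 90x90, stand axes, print ascii of classes
H=[]
for gy in range(45,-46,-3):
    row=''
    for gx in range(-45,46,2):
        X=c+ux*gx+uy*gy;u=px(p,T,(X[0],X[1],40))
        q=p['img'][int(round(u[1])),int(round(u[0]))].astype(int)
        mx,mn=q.max(),q.min();sat=(mx-mn)/max(mx,1)
        row+=('#' if mx>140 else '+') if sat>.4 else ('.' if mx>120 else ' ')
    print(row)
g=cv2.resize(cv2.cvtColor(p['img'],cv2.COLOR_RGB2GRAY),None,fx=3,fy=3,interpolation=cv2.INTER_CUBIC)
f=K(p)[0,0];C=cv2.HoughCircles(g,cv2.HOUGH_GRADIENT,1,25,param1=80,param2=14,minRadius=17,maxRadius=29)
if C is not None:
    for q in C[0]:
        X=ray(p,T,q[:2]/3,40);d=X[:2]-c
        if abs(d@ux)<40 and abs(d@uy)<40:
            print('circ',round(d@ux),round(d@uy),q[2],p['img'][int(q[1]/3),int(q[0]/3)])
E
```

```text
mark bead0_center 0.46 [549. -32.  39.] px [219. 145.]
mark bead1_center 0.43 [601. -25.  43.] px [274. 131.]
mark bead2_center 0.56 [599. -27.  43.] px [272. 134.]
mark bead2_center 0.48 [589. -28.  45.] px [262. 136.]
    ... ............................. ..      
    ...  ............................ ..      
    ... ................................      
    ...  ...............................      
  .....  ...............................##.   
#####... ................................#####
####.... ........................... ....#####
..#....  ...........................  ...#####
..#...   ...........................  ....####
..#...    ..........................  ....####
..#...   ........................... .....###.
###....   .......................... .....###.
###...    .......................... .....##..
###...    .......................... ......#..
###...    .......................... .........
###...     ......................... ....#....
###...     .........................  ....###.
###...     .........................  ...#.#..
......    ........................#.  ........
###...    ......................+###  ........
###...     .....................+###  ........
###...     .....................+###  ......#.
###...     ++...+#++ ..+###...+#++#.  ...####.
###...    #++++++#+++++####++#####+.  ...#####
###...           .     .  .. ......   ...#####
###...                                ...#####
###...                           ..  ....#####
###......................................#####
  .......................................##.  
    ########..###...####......#######...###   
.  +#######################################+ .
circ 22 -14 18.5 [169 129  68]
```

The rectified view of the tin shows five brass blobs inside it: four along the baffle side and one behind the right-hand one. I'm retreating and handing in.

apply_moves(
  increments=[
    [[0,-3,0],[0,0,0],4],
    [[0,-5,0],[0,0,0],4],
    [[0,-4,0],[0,0,0],4],
    [[0,0,0],[0,0,0],4],
    [[0,0,0],[0,0,0],4],
  ],
)

```text
t: 37.6
eef_pos: [574.9, -72.6, 302.7]
tcp_rot: [-1.567, 0.001, -1.7]
ft_force: [-0.2, -0.6, -0.2]
opening: 0.423
```

```bash
python3 - <<'E'
from h import *
p,T=camT('wrist');find(p,T,['pin','tongue_hole','empty_tin'],1)
p,T=camT('top');find(p,T,['scoop','jar','doming_block','mandrel','empty_tin'],1)
print(env.job_done())
E
```

```text
mark pin 0.76 [430. -40.   5.] px [148. 147.]
mark tongue_hole 0.87 [432. -35.  42.] px [140. 147.]
mark empty_tin 0.57 [578. -11.  32.] px [247. 114.]
mark scoop 0.91 [609. 300.  -1.] px [165. 174.]
mark jar 0.7 [588.  80. 141.] px [228. 174.]
mark doming_block 0.87 [ 658. -374.    1.] px [365. 165.]
mark mandrel 0.68 [ 424. -459.    5.] px [392. 235.]
the job is handed in; nothing more can be done
None
```

I turned the table by a peg until the empty tin was under the chute, pushed the pin home, and tipped the beads in. I then set the scoop back on the bench and handed in at about 38 s of the 72 s.

**What the last checks showed**
- **Beads:** a rectified wrist image of the tin shows five brass blobs inside it. Part of that view is hidden by the baffle. The networks found no beads left in the scoop.
- **Tin:** the networks place it within about 2 mm of straight under the outlet.
- **Pin:** the last picture I viewed of it showed its head down on the tongue. The networks put its tip at about z 5 mm, about 5 mm off the hole's centre. That is close to the 6 mm limit, but they are only good to about 4 mm. The 8 mm shank in the 11 mm holes holds the pin closer than that.
- **Scoop:** it stands on the bench at about (607, 298), z about 0. I did not measure its tilt after release.
- **Bystanders:** the steel cube and cone read where they started, within a few mm.

**Failed or disagreed**
- The final jar reading was a wrong detection on the chute's mouth. The jar had read unmoved at 18.6 s, and the arm never went near it.
- The 12-picture limit was used up before the pour, so the bead check rests on image numbers and the networks, not on a viewed picture.
- While I turned the table, the peg slipped about 6 mm in the grip. I finished the turn rotating the gripper together with the table.

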